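Lock the filling arm and hold the spray can down in its sprung cradle

ROBOT

A 6-joint arm with a two-finger parallel gripper is mounted at the origin on a cart in front of the work surface, level with it; the furniture and walls round the work are solid. World frame = base frame: x ahead of the robot, y to its left, z up, the work surface at z = 0. Lengths are in m, angles in rad, forces in N, time in s.
With the tool pointing down it reaches from about 0.25 to 0.725 m from the base axis. Payload 4 kg.
Tool frame: the origin (TCP) lies midway between the tips of the shut fingers; the grasp point (between the pads) lies 19 mm behind it; z points along the fingers, y is the line along which they close (so a half turn about z gives the same grasp; the last joint's range is limited). The gripper opens to 85 mm and grips with 20 to 120 N. Pads are 22 mm wide; open, the fingers measure 114 mm over their backs; the gripper's body (76 mm by 85 mm) begins 54 mm behind the grasp point. The pads swing forward as they close: fully open they stand 13 mm farther back than shut.
Start: joints at [-1.214, 0.241, 0.005, 1.335, 0, 1.571], TCP at [0.175, -0.469, 0.231] pointing down, gripper open.
Joint ranges: [-2.72, 2.72], [-1.05, 1.87], [-1.09, 1.28], [-1.99, 2.15], [-1.42, 1.44], [-3.14, 3.14]. Speed limits (rad/s): [2.79, 2.79, 3.14, 3.14, 3.14, 3.14].

INTERFACE

Orientations are given as a unit quaternion [x, y, z, w].
In Python, from workcell import bot gives the robot as it stands.
- The arm moves only by the tool move_arm, never from a script. Its argument "motion" is a list of rows, each an object of numbers: "x", "y", "z": the shift along the tool's x, y, z in cm; "yaw": the turn about the tool's z in degrees. A call has 1 to 20 rows; each row is the pose to reach, as a shift and turn from the pose commanded when the call began, along the tool's axes at that moment; what a row does not reach only later rows make up. A row lasts 1/8 s, in which the tool goes at most 62.5 mm and 10.7 degrees, less where a joint would pass 70% of its speed; a pose out of reach is approached as far as the arm can. A call with a gripper value outside its range is refused whole. "gripper" is the opening, from -1 (shut) to 1 (fully open), set as the call begins (left out, the last holds). The fingers move at their own pace and stop on an object; the grip force is fixed at half the most. Time passes only in rows, so rows that repeat a pose let the fingers close. It gives the time, the measured TCP pose, the force, the opening and the grip force at its end, in the units of the state.
- bot.get_obs(): the state, without advancing time (a new reading comes with each control period).
- bot.camera(name): name is "scene" or "top" or "wrist"; returns the picture (384x512x3 uint8, blue, green, red); there is no depth.
- bot.camera_model(name): a dict with "K" (3x3 intrinsics, pixels), "world_from_camera" (4x4, takes a point from camera to world coordinates). Camera axes: x right, y down, z forward; pixel columns grow to the right and rows downward; lengths in m; the calibration is good to about 2 mm. A picture is of the moment at which its call begins: read the wrist's pose just before it. camera_model takes no time and is no camera call; for the wrist camera it gives the pose at the moment of the call.
- bot.job_done(): hands the job in; it is judged then, once.
Trained networks look in the newest picture that a camera, given by its name, has taken for a name from the list of things; names that differ only in an ending like _2 or _b are one class to them, and where a whole thing is asked for, a point or a joint stands for the part that bears it (a point fixed in the world has none). Each returns a list of dicts, best first, with "score" (0 to 1); they miss things now and then, are a little off and sometimes report something else, mostly with a low value. They report only what shows in the picture. A call takes as long as a camera call.
- bot.cut_out(camera, name): "mask" (384x512 bool, what is visible of it) and "centre" ([row, column] in pixels, amid what is visible of it).
The state is a dict: "clock": time; "joint_pos": joint angles; "joint_vel": joint speeds; "tau": joint torques, N m; "eef_pos": TCP position; "tool_rot": TCP orientation; "ft_force": force on the tool from outside, world axes, zero at the start; "ft_torque": the same for the moment, N m; "grip_width": finger opening in m; "grasp_force": force on a finger pad.
Only numpy, scipy, OpenCV 4.12 (cv2) and the standard library are available. Lean on these libraries where they do the work, as an engineer would, in place of code of your own. Each camera call takes 0.05 s, during which the arm holds its last target. There are 200 camera calls.

TASK

Refill the spray can at the bench filling station: push the swing arm in until it meets its stop, drop the red-knobbed lock pin fully home through the arm into the base, and only then stand the green-capped can in the sprung ring cradle and press it straight down as far as the ring will go. Finish while still holding the can fully down (do not let go), and leave the nail tin, the centre punch and the chisel where they are.

Things in the scene. Friction and masses are not known exactly. Their poses are not given: they have to be found in the camera images.
- spray_can: Refillable spray can, pale blue and white, upright: 65 mm diameter, 225 mm tall, 0.23 to 0.37 kg; the upper 45 mm is a green cap of 62 mm diameter, to be gripped from above. Origin: centre of its foot; z up. It stands at the bench's front edge, far left or far right, and the nail tin at the other of the two places. (A like can far at the back is not part of the job.)
- lock_pin: Loose steel drop pin with a red knob, standing upright in one of the two holes of a wooden block 40 mm high at the back. Origin: its tip; z up along the pin. Shank 12 mm diameter and 28 mm long, the lowest 7 mm tapered; then a collar 23 mm diameter, 4 mm thick; a 12 mm stem; then the red knob, 18 mm diameter, from 52 to 92 mm above the tip. In the block the shank is sunk 28 mm. 60 g.
- pin_collar (a point): Centre of the underside of the lock pin's collar, 28 mm above its tip.
- pin_hole (a point): Centre of the mouth of the pin hole on the upper face of the swing arm, 30 mm above the bench. Vertical hole 14.5 mm wide through the arm (14 mm thick), 60 mm from the pivot; below it, after a 2 mm gap, a 16 mm hole in the base (14 mm thick). In line only with the arm at its stop. Home, the pin's collar rests on the arm. A copper pipe runs along the arm's far edge.
- pivot (a point): On the upright pivot axis of the swing arm, at the height of the arm's upper face (30 mm above the bench); the pivot nut and pipe swivel above it reach 57 mm. The green base is screwed to the bench.
- drum (a point): Centre of the grey drum at the free end of the swing arm, 45 mm above the bench; drum 86 mm diameter, 16 to 56 mm above the bench, 150 mm from the pivot. Above it stands the steel ring, flaring to 91 mm across at its rim, 98 mm above the bench: the arm is pushed in by pressing shut fingers sideways against the ring, fingertips about 60 mm above the bench. Moves with the arm.
- seat (a point): Centre of the rubber seat inside the sprung ring on top of the drum, where the can's foot rests; 74 mm above the bench when the ring is up, 60 mm when fully down. The ring's bore is 73 mm, flaring to 80 mm at its mouth 24 mm above the seat. z up.
- swing_arm (a joint): Angle of the swing arm about the pivot: 0 at its stop (working position, holes in line); it starts 0.25 to 0.45, swung out towards the robot (counter-clockwise from above), and is pushed in away from the robot. Light friction, about 1.5 N at the drum; stays where it is left.
- cradle_ring (a joint): How far the sprung ring is pressed down, m: 0 up, 0.014 fully down on the drum. The spring needs about 7 N to start and 16 N (the can's weight included) when fully down; it springs back when let go.
- nail_tin: Open round tin of nails, 77 mm diameter, 36 mm tall, to be left alone. Origin: centre of its underside.
- punch: Dark steel centre punch, 12 mm thick, 81 mm long, standing in the other hole of the wooden block, 70 mm from the lock pin; to be left alone. Origin: its tip.
- chisel: Chisel with a wooden handle, 240 mm long, lying at the front of the bench; to be left alone. Origin: centre of its underside.

How it is judged:
On the way, in this order (a step that is already met when the one before it is completed fails the run):
1. the swing arm is in at its stop (value of joint swing_arm below 0.04 rad), for 0.2 s.
2. the lock pin is home through arm and base (z of pin_collar in the frame of pin_hole below 0.004 m and horizontal distance between pin_collar and pin_hole below 0.004 m), for 0.2 s.
3. the can stands in the ring and presses it fully down (value of joint cradle_ring above 0.0115 m and contact force between spray_can and cradle_ring above 8 N), for 0.5 s.
At the end, for the whole second after the job is handed in: Pin collar within 4 mm of the arm's face and of the hole's axis, arm within 0.04 rad of its stop; can upright (0.07 rad), centred on the seat (6 mm), held still by the fingers and pressing the ring at least 11.5 of its 14 mm down with over 8 N (all of step 2 and all of step 3 and value of joint swing_arm below 0.04 rad and horizontal distance between spray_can and seat below 0.006 m and z of spray_can in the frame of seat below 0.004 m and angle between spray_can's own z axis and vertical below 0.07 rad and contact force between the fingers and spray_can above 2 N and linear speed of spray_can below 0.02 m/s); the arm keeps its last pose, push and grip.
It fails at once if the ring is pressed before the lock pin is home (value of joint cradle_ring above 0.005 m and not (z of pin_collar in the frame of pin_hole below 0.004 m and horizontal distance between pin_collar and pin_hole below 0.004 m)).
It fails at once if the can is knocked over (angle between spray_can's own z axis and vertical above 0.6 rad).
It fails at once if the nail tin is shifted (distance of nail_tin from where it was at the start of the episode above 0.03 m).
It fails at once if the centre punch is shifted (distance of punch from where it was at the start of the episode above 0.03 m).
It fails at once if the chisel is shifted (distance of chisel from where it was at the start of the episode above 0.03 m).
It also fails if it takes over 72 s, if anything falls off the work surface, if the arm or the gripper's body presses on something with over 40 N, if the wrist force passes 120 N, or if a joint passes its speed limit or range.

## Working session

There is one attempt and no reset: what is moved stays moved. The work goes in short steps, Python scripts to look and compute and a tool call to move; the robot and the scene stay as the last step left them, time stands still between calls to the robot, and variables do not carry over. Pictures are saved under pics/ and viewed, at most 10 in all, crops included, and the job is handed in when it is done.

Besides the shell and the picture viewer there is one more tool, called as name(argument=value, ...), one argument or row to a line, values as JSON. move_arm: Moves the arm, as the interface text tells. Its arguments: {"type":"object","properties":{"motion":{"type":"array"},"gripper":{"type":"number"}},"required":["motion"]}

```bash
mkdir -p pics; ls; cat > h.py <<'E'
import numpy as np, cv2
from workcell import bot
def ray(cam,rc,M=None):
    M=M or bot.camera_model(cam); K=np.array(M["K"]);T=np.array(M["world_from_camera"])
    d=T[:3,:3]@np.linalg.inv(K)@np.array([rc[1],rc[0],1.0]); return T[:3,3],d
def onz(cam,rc,z,M=None):
    o,d=ray(cam,rc,M); return o+d*(z-o[2])/d[2]
def proj(cam,p,M=None):
    M=M or bot.camera_model(cam);T=np.linalg.inv(np.array(M["world_from_camera"]));q=T[:3,:3]@np.array(p)+T[:3,3];q=np.array(M["K"])@q;return (q[:2]/q[2])[::-1]
E
python3 - <<'E'
from h import *
o=bot.get_obs();print(o["eef_pos"],o["tool_rot"],o["clock"],o["grip_width"])
a=bot.camera("scene");b=bot.camera("top")
cv2.imwrite("pics/scene.png",a);cv2.imwrite("pics/top.png",b)
np.set_printoptions(precision=3,suppress=True)
for c in("scene","top"):
    print(c,np.array(bot.camera_model(c)["world_from_camera"]))
    for n in("spray_can","lock_pin","drum","pivot","punch","nail_tin","chisel","cradle_ring","swing_arm"):
        for r in bot.cut_out(c,n)[:2]:
            m=r["mask"];ys,xs=np.where(m)
            print(c,n,round(r["score"],2),np.round(r["centre"]),m.sum(),(ys.min(),ys.max(),xs.min(),xs.max()) if len(ys) else None, onz(c,r["centre"],0.05))
E
```

```text
pics
[ 0.17441533 -0.46790484  0.23038883] [ 9.84130793e-01  1.77441368e-01 -1.91971707e-04 -1.05164072e-03] 0.0 0.0856412276266364
scene [[ 0.892 -0.202  0.404  0.033]
 [-0.452 -0.362  0.815 -1.054]
 [-0.018 -0.91  -0.414  0.597]
 [ 0.     0.     0.     1.   ]]
scene spray_can 0.56 [189. 189.] 62 (np.int64(145), np.int64(195), np.int64(184), np.int64(190)) [0.411 0.183 0.05 ]
scene lock_pin 0.67 [210. 318.] 160 (np.int64(202), np.int64(224), np.int64(311), np.int64(319)) [ 0.697 -0.163  0.05 ]
scene drum 0.89 [247. 257.] 1984 (np.int64(219), np.int64(277), np.int64(233), np.int64(310)) [ 0.439 -0.262  0.05 ]
scene pivot 0.87 [251. 271.] 2859 (np.int64(219), np.int64(285), np.int64(233), np.int64(315)) [ 0.462 -0.295  0.05 ]
scene punch 0.71 [248. 258.] 2087 (np.int64(219), np.int64(277), np.int64(233), np.int64(312)) [ 0.441 -0.265  0.05 ]
scene punch 0.59 [224. 330.] 83 (np.int64(215), np.int64(234), np.int64(328), np.int64(334)) [ 0.676 -0.249  0.05 ]
scene nail_tin 0.89 [282. 258.] 900 (np.int64(269), np.int64(301), np.int64(243), np.int64(275)) [ 0.373 -0.394  0.05 ]
scene chise
[... 1186 characters left out ...]
l 0.62 [258. 201.] 929 (np.int64(249), np.int64(264), np.int64(159), np.int64(252)) [0.38  0.026 0.05 ]
top chisel 0.54 [149. 323.] 45 (np.int64(143), np.int64(152), np.int64(317), np.int64(323)) [ 0.655 -0.291  0.05 ]
top cradle_ring 0.68 [226. 318.] 1983 (np.int64(197), np.int64(252), np.int64(290), np.int64(364)) [ 0.455 -0.268  0.05 ]
top cradle_ring 0.64 [227. 307.] 912 (np.int64(216), np.int64(252), np.int64(291), np.int64(327)) [ 0.452 -0.241  0.05 ]
top swing_arm 0.56 [226. 323.] 2009 (np.int64(197), np.int64(253), np.int64(290), np.int64(364)) [ 0.455 -0.281  0.05 ]
top swing_arm 0.47 [153. 295.] 106 (np.int64(143), np.int64(156), np.int64(289), np.int64(298)) [ 0.646 -0.218  0.05 ]
```

```bash
python3 - <<'E'
import cv2
a=cv2.imread("pics/top.png");cv2.imwrite("pics/topc.png",cv2.resize(a[130:280,80:400],None,fx=2.5,fy=2.5,interpolation=cv2.INTER_CUBIC))
a=cv2.imread("pics/scene.png");cv2.imwrite("pics/scenec.png",cv2.resize(a[130:310,170:350],None,fx=3.3,fy=3.3,interpolation=cv2.INTER_CUBIC))
E
```

```text
(no output)
```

View pics/topc.png

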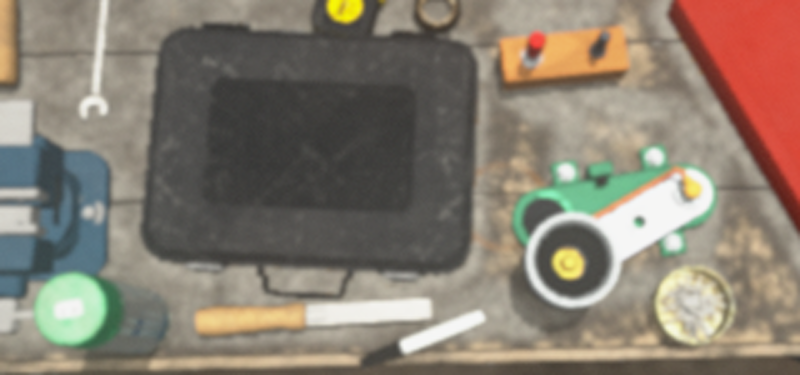

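View pics/scenec.png

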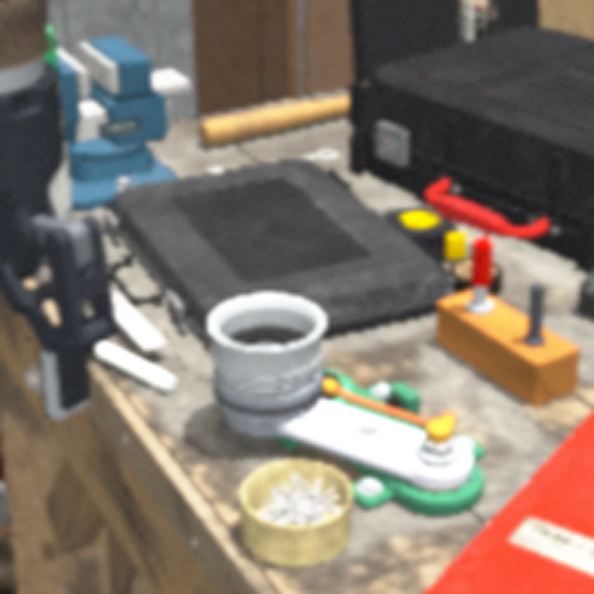

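```bash
python3 - <<'E'
from h import *
np.set_printoptions(precision=4,suppress=True)
f=lambda x,y:(130+(y-1)/2.5,80+(x-1)/2.5)
P={k:onz("top",f(*v),z) for k,v,z in [("ring",(570,262),.098),("pivot",(692,188),.057),("canTop",(72,308),.225),("pinTop",(537,38),.104),("punchTop",(602,38),.09),("hole",(640,222),.03)]}
for k,v in P.items():print(k,v)
d=P["ring"]-P["pivot"];print("r,ang",np.hypot(*d[:2]),np.arctan2(d[1],d[0]))
o=bot.get_obs();from scipy.spatial.transform import Rotation as R
print(o["eef_pos"],R.from_quat(o["tool_rot"]).as_matrix())
E
```

```text
ring [ 0.4293 -0.2348  0.098 ]
pivot [ 0.5053 -0.3669  0.057 ]
canTop [0.388  0.2008 0.225 ]
pinTop [ 0.6519 -0.2113  0.104 ]
punchTop [ 0.6548 -0.2782  0.09  ]
hole [ 0.4753 -0.3176  0.03  ]
r,ang 0.15241184498617605 2.092631947994933
[ 0.1747 -0.4685  0.2313] [[ 0.937   0.3493  0.    ]
 [ 0.3493 -0.937  -0.    ]
 [-0.      0.     -1.    ]]
```

move_arm(
  gripper=-1,
  motion=[
    {"x":6,"y":-3},
    {"x":12,"y":-6},
    {"x":18,"y":-9},
    {"x":24.3,"y":-11.9},
    {"x":24.3,"y":-11.9,"z":4},
    {"x":24.3,"y":-11.9,"z":10},
    {"x":24.3,"y":-11.9,"z":15},
    {"x":24.3,"y":-11.9,"z":17.1},
    {"x":24.3,"y":-11.9,"z":17.1},
  ],
)

```text
invalid input at $.motion[0]: expected keys x, y, z, yaw
```

move_arm(
  gripper=-1,
  motion=[
    {"x":6,"y":-3,"z":0,"yaw":0},
    {"x":12,"y":-6,"z":0,"yaw":0},
    {"x":18,"y":-9,"z":0,"yaw":0},
    {"x":24.3,"y":-11.9,"z":0,"yaw":0},
    {"x":24.3,"y":-11.9,"z":4,"yaw":0},
    {"x":24.3,"y":-11.9,"z":10,"yaw":0},
    {"x":24.3,"y":-11.9,"z":15,"yaw":0},
    {"x":24.3,"y":-11.9,"z":17.1,"yaw":0},
    {"x":24.3,"y":-11.9,"z":17.1,"yaw":0},
  ],
)

```text
clock: 2.12
eef_pos: [0.3594, -0.271, 0.0587]
tool_rot: [0.984, 0.178, -0.002, -0.002]
ft_force: [0.1, -0.5, 0.5]
grip_width: -0.0
grasp_force: 0.0
```

move_arm(
  motion=[
    {"x":1.5,"y":-0.3,"z":0,"yaw":0},
    {"x":2.5,"y":-0.5,"z":0,"yaw":0},
    {"x":3.5,"y":-0.7,"z":0,"yaw":0},
    {"x":4.5,"y":-0.9,"z":0,"yaw":0},
    {"x":5.5,"y":-1.2,"z":0,"yaw":0},
    {"x":6.3,"y":-1.4,"z":0,"yaw":0},
    {"x":6.8,"y":-1.5,"z":0,"yaw":0},
    {"x":7.2,"y":-1.6,"z":0,"yaw":0},
    {"x":7.2,"y":-1.6,"z":0,"yaw":0},
  ],
)

```text
clock: 3.25
eef_pos: [0.4232, -0.2318, 0.0603]
tool_rot: [0.984, 0.178, 0.0, -0.0]
ft_force: [-0.6, 0.2, 0.1]
grip_width: 0.0002
grasp_force: 0.0
```

```bash
python3 - <<'E'
from h import *
b=bot.camera("top");cv2.imwrite("pics/top2.png",cv2.resize(b[180:270,270:390],None,fx=5,fy=5,interpolation=cv2.INTER_CUBIC))
E
```

```text
(no output)
```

View pics/top2.png

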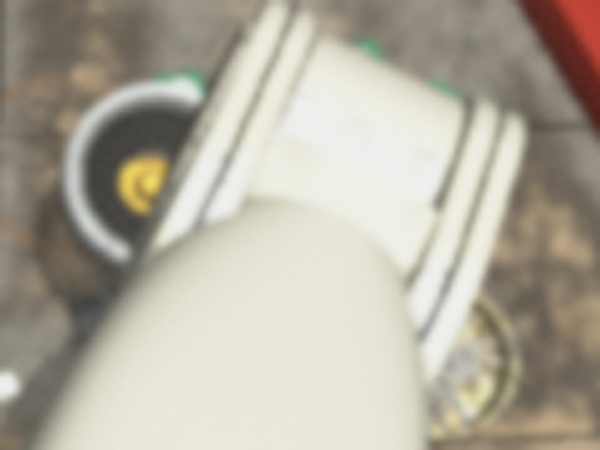

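move_arm(
  motion=[
    {"x":0.3,"y":0.05,"z":0,"yaw":0},
    {"x":0.6,"y":0.1,"z":0,"yaw":0},
    {"x":0.8,"y":0.15,"z":0,"yaw":0},
    {"x":0.8,"y":0.15,"z":0,"yaw":0},
  ],
)

```text
clock: 3.8
eef_pos: [0.4282, -0.2303, 0.0596]
tool_rot: [0.984, 0.177, -0.003, -0.001]
ft_force: [-5.9, 0.6, 2.7]
grip_width: -0.0002
grasp_force: 2.7
```

move_arm(
  motion=[
    {"x":0.2,"y":0.03,"z":0,"yaw":0},
    {"x":0.4,"y":0.06,"z":0,"yaw":0},
    {"x":0.4,"y":0.06,"z":0,"yaw":0},
  ],
)

```text
clock: 4.18
eef_pos: [0.4287, -0.2302, 0.0593]
tool_rot: [0.984, 0.176, -0.006, -0.0]
ft_force: [-15.0, -3.5, 6.2]
grip_width: -0.0002
grasp_force: 7.0
```

move_arm(
  gripper=0.1,
  motion=[
    {"x":-1.5,"y":-0.3,"z":0,"yaw":0},
    {"x":-3,"y":-0.5,"z":0,"yaw":0},
    {"x":-3,"y":-0.5,"z":-5,"yaw":0},
    {"x":-3,"y":-0.5,"z":-10,"yaw":0},
    {"x":-3,"y":-0.5,"z":-15,"yaw":0},
    {"x":-3,"y":-0.5,"z":-20,"yaw":0},
    {"x":-3,"y":-0.5,"z":-20,"yaw":0},
  ],
)

```text
clock: 5.05
eef_pos: [0.4071, -0.2372, 0.2651]
tool_rot: [0.984, 0.177, 0.004, 0.003]
ft_force: [0.2, -0.2, -1.5]
grip_width: 0.0466
grasp_force: 0.0
```

```bash
python3 - <<'E'
from h import *
np.set_printoptions(precision=4,suppress=True)
o=bot.get_obs();print(o["eef_pos"],o["grip_width"],o["ft_force"])
M=bot.camera_model("wrist");w=bot.camera("wrist");b=bot.camera("top");print(np.array(M["K"]),np.array(M["world_from_camera"]))
cv2.imwrite("pics/w1.png",w);cv2.imwrite("pics/top3.png",b)
for n in ("pin_hole","drum","pivot","lock_pin","seat","punch","nail_tin"):
    for r in bot.cut_out("wrist",n)[:1]: print(n,round(r["score"],2),r["centre"],r["mask"].sum(),onz("wrist",r["centre"],.03,M))
E
```

```text
[ 0.4071 -0.2372  0.2651] 0.046570195832248945 [ 0.237  -0.2045 -1.5489]
[[303.0667   0.     255.2309]
 [  0.     303.0667 191.9255]
 [  0.       0.       1.    ]] [[ 0.349  -0.8913 -0.2894  0.4831]
 [-0.9371 -0.3292 -0.1162 -0.2074]
 [ 0.0083  0.3117 -0.9501  0.408 ]
 [ 0.      0.      0.      1.    ]]
pin_hole 0.8 [106.8, 289.0] 10879 [ 0.483  -0.2542  0.03  ]
drum 0.85 [102.9, 286.8] 10694 [ 0.4863 -0.25    0.03  ]
pivot 0.9 [105.1, 301.8] 13578 [ 0.4902 -0.2679  0.03  ]
seat 0.81 [85.6, 274.9] 6127 [ 0.4995 -0.2294  0.03  ]
nail_tin 0.88 [202.8, 341.7] 2948 [ 0.3936 -0.367   0.03  ]
```

View pics/w1.png

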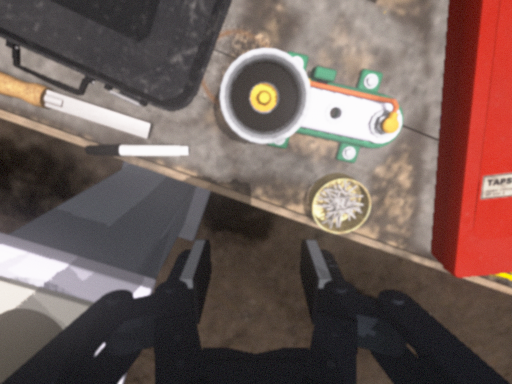

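```bash
python3 - <<'E'
from h import *
np.set_printoptions(precision=4,suppress=True)
w=cv2.imread("pics/w1.png");g=cv2.cvtColor(w,cv2.COLOR_BGR2GRAY)
m=(g[104:122,326:345]<110).astype(np.uint8);n,l,s,c=cv2.connectedComponentsWithStats(m);print(s,c+[326,104])
i=1+np.argmax(s[1:,4]);h=c[i]+[326,104];h=h[::-1]
print("hole",onz("wrist",h,.03),"ring",onz("wrist",(95,265),.098),"piv",onz("wrist",(122,387),.05))
E
```

```text
[[  0   0  19  18 319]
 [  7   5   5   8  23]] [[334.9781 112.4953]
 [335.3043 112.5652]]
hole [ 0.4907 -0.3041  0.03  ] ring [ 0.4804 -0.2165  0.098 ] piv [ 0.5013 -0.3583  0.05  ]
```

move_arm(
  motion=[
    {"x":4.5,"y":1.5,"z":0,"yaw":0},
    {"x":9,"y":3,"z":0,"yaw":0},
    {"x":14,"y":4.5,"z":2,"yaw":0},
    {"x":18.5,"y":5.6,"z":4.5,"yaw":0},
    {"x":18.5,"y":5.6,"z":4.5,"yaw":0},
    {"x":18.5,"y":5.6,"z":4.5,"yaw":0},
  ],
)

```text
clock: 6.25
eef_pos: [0.5971, -0.2233, 0.2146]
tool_rot: [0.984, 0.178, -0.001, -0.0]
ft_force: [0.6, 0.4, 0.9]
grip_width: 0.047
grasp_force: 0.0
```

```bash
python3 - <<'E'
from h import *
np.set_printoptions(precision=4,suppress=True)
o=bot.get_obs();print(o["eef_pos"],o["grip_width"],o["ft_force"])
M=bot.camera_model("wrist");w=bot.camera("wrist");cv2.imwrite("pics/w2.png",w);print(np.array(M["world_from_camera"]))
import json;json.dump({k:np.array(v).tolist() for k,v in M.items() if k in("K","world_from_camera")},open("w2.json","w"))
for n in ("lock_pin","punch"):
    for r in bot.cut_out("wrist",n)[:2]: print(n,round(r["score"],2),r["centre"],r["mask"].sum(),onz("wrist",r["centre"],.08,M))
E
```

```text
[ 0.5971 -0.2233  0.2146] 0.04702156466212504 [0.5524 0.4464 0.8805]
[[ 0.3494 -0.8875 -0.3005  0.6747]
 [-0.937  -0.3314 -0.1108 -0.1944]
 [-0.0012  0.3203 -0.9473  0.3568]
 [ 0.      0.      0.      1.    ]]
lock_pin 0.78 [119.5, 264.6] 505 [ 0.6537 -0.2107  0.08  ]
punch 0.74 [137.3, 331.1] 397 [ 0.6601 -0.273   0.08  ]
punch 0.69 [284.8, 228.3] 3415 [ 0.478  -0.2364  0.08  ]
```

View pics/w2.png

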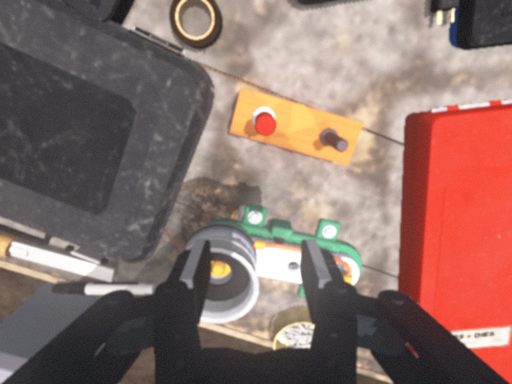

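```bash
python3 - <<'E'
from h import *
import json
np.set_printoptions(precision=4,suppress=True)
M=json.load(open("w2.json"));w=cv2.imread("pics/w2.png").astype(int)
def best(f,x0):
    from scipy.optimize import minimize
    return minimize(f,x0,method="Nelder-Mead",options=dict(initial_simplex=[x0,x0+[.004,0],x0+[0,.004]])).x
m=(w[...,2]-w[...,1]>70)&(w[...,1]<70); m[:, :240]=0;m[:,290:]=0;m[:100]=0;m[150:]=0
ys,xs=np.where(m);print(len(ys),ys.mean(),xs.mean(),(ys.min(),ys.max(),xs.min(),xs.max()))
t=np.linspace(0,2*np.pi,40)
def sil(x,y):
    P=[]
    for z in(.064,.104):
        P+=[proj("w",[x+.009*np.cos(a),y+.009*np.sin(a),z],M)[::-1] for a in t]
    h=cv2.convexHull(np.array(P,np.float32));mm=cv2.moments(h);return mm["m10"]/mm["m00"],mm["m01"]/mm["m00"],mm["m00"]
f=lambda p:np.hypot(sil(*p)[0]-xs.mean(),sil(*p)[1]-ys.mean())
p=best(f,np.array([.652,-.211]));print("pin",p,sil(*p))
g=cv2.cvtColor(w.astype(np.uint8),cv2.COLOR_BGR2GRAY)
b=(g[258:275,284:303]<130).astype(np.uint8);n,l,s,c=cv2.connectedComponentsWithStats(b);print(s,c+[284,258])
for cc in c[1:]: print("hole",onz("w",(cc+[284,258])[::-1],.03,M))
E
```

```text
15 116.73333333333333 261.06666666666666 (np.int64(113), np.int64(128), np.int64(257), np.int64(270))
pin [ 0.6558 -0.2063] (261.0667530741706, 116.7332612636562, 430.05274039303185)
[[  0   0  18  17 293]
 [ 17   0   2  17  28]
 [  8   5   2   1   2]] [[292.1809 265.9829]
 [301.6071 266.3929]
 [292.5    263.    ]]
hole [ 0.4998 -0.3206  0.03  ]
hole [ 0.5003 -0.3081  0.03  ]
```

```bash
python3 - <<'E'
from h import *
import json
np.set_printoptions(precision=4,suppress=True)
M=json.load(open("w2.json"));w=cv2.imread("pics/w2.png").astype(int)
hs=cv2.cvtColor(w.astype(np.uint8),cv2.COLOR_BGR2HSV)
m=((hs[...,0]<5)|(hs[...,0]>172))&(hs[...,1]>150)&(hs[...,2]>90);m[:, :240]=0;m[:,290:]=0;m[:100]=0;m[150:]=0
ys,xs=np.where(m);print(len(ys),ys.mean(),xs.mean(),(ys.min(),ys.max(),xs.min(),xs.max()))
t=np.linspace(0,2*np.pi,40)
def sil(x,y):
    P=[proj("w",[x+.009*np.cos(a),y+.009*np.sin(a),z],M)[::-1] for z in(.064,.104) for a in t]
    mm=cv2.moments(cv2.convexHull(np.array(P,np.float32)));return np.array([mm["m10"],mm["m01"],mm["m00"]**2])/mm["m00"]
from scipy.optimize import fsolve
p=fsolve(lambda p:sil(*p)[:2]-[xs.mean(),ys.mean()],[.652,-.211]);print("pin",p,sil(*p))
g=cv2.cvtColor(w.astype(np.uint8),cv2.COLOR_BGR2GRAY);print(g[258:276,284:304])
e=bot.get_obs()["eef_pos"];d=p-e[:2];print(e,"tx",.937*d[0]+.349*d[1],"ty",.349*d[0]-.937*d[1])
E
```

```text
333 123.71171171171171 264.7477477477477 (np.int64(113), np.int64(134), np.int64(255), np.int64(274))
pin [ 0.6514 -0.2114] [264.7477 123.7117 442.3242]
[[255 255 255 255 254 254 254 254 254 254 254 254 254 255 255 255 244 164
  102  91]
 [255 255 254 254 254 254 254 255 255 255 255 255 255 255 255 255 234 150
  101  94]
 [255 254 254 254 254 255 255 255 255 255 255 255 255 255 255 254 223 136
  101  93]
 [254 253 254 254 255 255 251 245 241 238 240 247 253 255 255 254 216 133
   96  94]
 [254 254 254 254 253 242 214 180 169 166 172 189 224 247 254 252 210 129
   93  97]
 [254 254 255 254 241 200 152 132 129 124 131 144 173 216 243 243 196 125
   94  94]
 [254 255 255 251 221 172 144 135 137 140 142 151 155 182 222 225 178 115
   97  95]
 [254 255 254 245 211 175 166 165 158 159 159 158 159 166 194 203 158 109
   95  97]
 [254 255 254 243 210 185 182 179 177 169 167 161 159 170 192 199 150 109
   94  93]
 [255 255 254 249 219 192 188 184 176 172 169 165 166 178 206 211 161 112
   96  98]
 [255 255 255 251 230 210 195 190 182 175 175 181 184 203 228 229 174 112
   96  91]
 [255 255 255 253 247 232 224 215 211 204 207 218 223 232 243 242 186 120
   93  97]
 [254 254 254 254 253 250 243 241 240 236 235 238 244 251 254 252 195 114
   97  95]
 [255 254 254 254 254 253 252 251 250 249 248 251 253 254 255 253 205 118
   96  94]
 [255 255 254 254 255 254 254 253 253 253 253 254 255 255 255 255 217 127
   95  94]
 [255 255 255 255 254 254 254 254 254 254 254 255 255 255 255 255 225 135
  100  93]
 [255 255 255 255 254 254 255 255 255 255 255 255 255 255 255 255 234 145
   96  90]
 [255 255 255 255 255 255 255 255 255 255 255 255 255 255 255 255 243 156
  100  91]]
[ 0.5972 -0.224   0.2173] tx 0.0551721726656814 ty 0.007086654481158231
```

move_arm(
  motion=[
    {"x":3,"y":0.4,"z":2,"yaw":0},
    {"x":5.5,"y":0.7,"z":5,"yaw":0},
    {"x":5.5,"y":0.7,"z":9,"yaw":0},
    {"x":5.5,"y":0.7,"z":12,"yaw":0},
    {"x":5.5,"y":0.7,"z":14,"yaw":0},
    {"x":5.5,"y":0.7,"z":15,"yaw":0},
    {"x":5.5,"y":0.7,"z":15,"yaw":0},
  ],
)

```text
clock: 7.28
eef_pos: [0.6513, -0.2111, 0.0661]
tool_rot: [0.984, 0.177, 0.0, 0.0]
ft_force: [0.0, -0.4, 0.0]
grip_width: 0.0471
grasp_force: 0.0
```

move_arm(
  gripper=-1,
  motion=[
    {"x":0,"y":0,"z":0,"yaw":0},
    {"x":0,"y":0,"z":0,"yaw":0},
    {"x":0,"y":0,"z":0,"yaw":0},
    {"x":0,"y":0,"z":0,"yaw":0},
  ],
)

```text
clock: 7.78
eef_pos: [0.6527, -0.2111, 0.0672]
tool_rot: [0.984, 0.177, 0.001, 0.001]
ft_force: [-2.3, -0.4, 5.9]
grip_width: 0.0162
grasp_force: 58.8
```

move_arm(
  motion=[
    {"x":0,"y":0,"z":-1.5,"yaw":0},
    {"x":0,"y":0,"z":-4,"yaw":0},
    {"x":0,"y":0,"z":-8,"yaw":0},
    {"x":-5,"y":1,"z":-8.5,"yaw":0},
    {"x":-10,"y":2,"z":-8.5,"yaw":0},
    {"x":-15,"y":3,"z":-8.5,"yaw":0},
    {"x":-18.1,"y":3.5,"z":-8.5,"yaw":0},
    {"x":-18.1,"y":3.5,"z":-8.5,"yaw":0},
    {"x":-18.1,"y":3.5,"z":-8.5,"yaw":0},
  ],
)

```text
clock: 8.9
eef_pos: [0.4948, -0.3068, 0.1509]
tool_rot: [0.984, 0.177, 0.001, 0.0]
ft_force: [-0.4, -0.3, -0.4]
grip_width: 0.0163
grasp_force: 58.8
```

```bash
python3 - <<'E'
from h import *
import json
np.set_printoptions(precision=4,suppress=True)
M2=json.load(open("w2.json"));print("old hole",onz("w",(265.5,293.2),.03,M2))
o=bot.get_obs();print(o["eef_pos"],o["grip_width"],o["ft_force"])
M=bot.camera_model("wrist");w=bot.camera("wrist");cv2.imwrite("pics/w3.png",w)
json.dump({k:np.array(v).tolist() for k,v in M.items() if k in("K","world_from_camera")},open("w3.json","w"))
e=np.array(o["eef_pos"]);print("tcp px",proj("w",e,M),"tip px",proj("w",e-[0,0,.054],M))
cv2.imwrite("pics/w3c.png",cv2.resize(w[120:320,150:400],None,fx=3,fy=3,interpolation=cv2.INTER_CUBIC))
E
```

```text
old hole [ 0.4973 -0.3103  0.03  ]
[ 0.4948 -0.3068  0.1509] 0.016330516961945252 [-0.4104 -0.3124 -0.3972]
tcp px [253.8237 255.5363] tip px [214.4172 255.4319]
```

View pics/w3c.png

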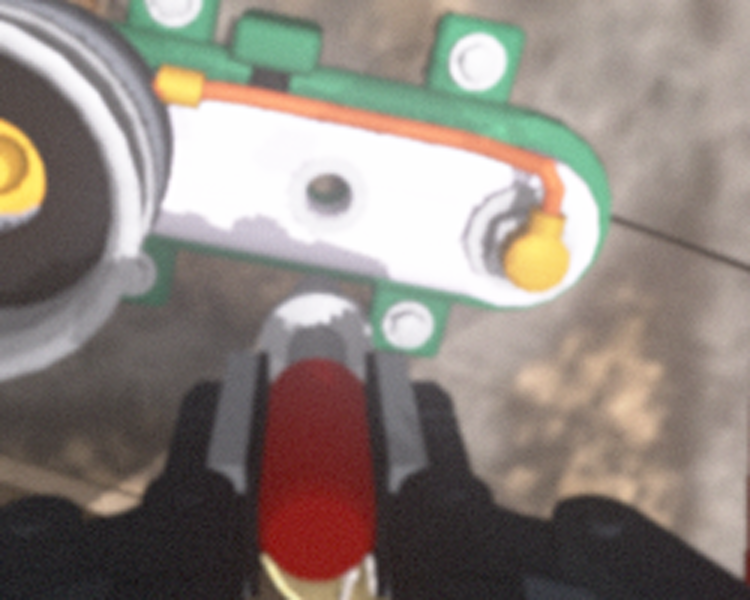

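```bash
python3 - <<'E'
from h import *
import json
np.set_printoptions(precision=4,suppress=True)
M=json.load(open("w3.json"))
e=np.array([0.4948,-0.3068,0.1509]);X=np.array([.937,.349,0])
tip=e-[0,0,.054]
for dz,r in((.092,-.009),(.028,.0115),(.032,.0115)): print(dz,[proj("w",tip+[0,0,dz]+X*(r+o),M) for o in(0,.003)])
h=onz("w",(184,259.3),.03,M);d=h-e;print("hole",h,"tx",.937*d[0]+.349*d[1],"ty",.349*d[0]-.937*d[1])
E
```

```text
0.092 [array([318.7635, 255.6467]), array([312.9313, 255.6508])]
0.028 [array([214.8874, 255.4851]), array([210.252 , 255.4871])]
0.032 [array([217.5351, 255.4932]), array([212.8149, 255.4953])]
hole [ 0.4978 -0.3095  0.03  ] tx 0.0018404419547240602 ty 0.0035815278183175974
```

move_arm(
  motion=[
    {"x":0.2,"y":0.35,"z":2,"yaw":0},
    {"x":0.2,"y":0.35,"z":4,"yaw":0},
    {"x":0.2,"y":0.35,"z":5.5,"yaw":0},
    {"x":0.2,"y":0.35,"z":6.2,"yaw":0},
    {"x":0.2,"y":0.35,"z":6.2,"yaw":0},
    {"x":0.2,"y":0.35,"z":6.6,"yaw":0},
    {"x":0.2,"y":0.35,"z":6.9,"yaw":0},
    {"x":0.2,"y":0.35,"z":7.1,"yaw":0},
    {"x":0.2,"y":0.35,"z":7.1,"yaw":0},
  ],
)

```text
clock: 10.07
eef_pos: [0.4972, -0.3094, 0.0792]
tool_rot: [0.984, 0.177, -0.0, -0.0]
ft_force: [0.3, -0.0, -0.2]
grip_width: 0.0167
grasp_force: 58.7
```

move_arm(
  motion=[
    {"x":0,"y":0,"z":0.4,"yaw":0},
    {"x":0,"y":0,"z":0.8,"yaw":0},
    {"x":0,"y":0,"z":1.2,"yaw":0},
    {"x":0,"y":0,"z":1.2,"yaw":0},
  ],
)

```text
clock: 10.58
eef_pos: [0.497, -0.3092, 0.0667]
tool_rot: [0.984, 0.177, -0.0, -0.0]
ft_force: [1.1, -0.3, 0.3]
grip_width: 0.0163
grasp_force: 58.7
```

move_arm(
  motion=[
    {"x":0,"y":0,"z":0.3,"yaw":0},
    {"x":0,"y":0,"z":0.6,"yaw":0},
    {"x":0,"y":0,"z":0.9,"yaw":0},
    {"x":0,"y":0,"z":1.1,"yaw":0},
    {"x":0,"y":0,"z":1.1,"yaw":0},
  ],
)

```text
clock: 11.2
eef_pos: [0.4973, -0.3094, 0.0571]
tool_rot: [0.984, 0.177, 0.0, 0.0]
ft_force: [-1.8, 0.7, 4.4]
grip_width: 0.0166
grasp_force: 59.3
```

move_arm(
  motion=[
    {"x":0,"y":0,"z":0.2,"yaw":0},
    {"x":0,"y":0,"z":0.3,"yaw":0},
    {"x":0,"y":0,"z":0.3,"yaw":0},
  ],
)

```text
clock: 11.58
eef_pos: [0.4975, -0.3094, 0.057]
tool_rot: [0.984, 0.177, 0.001, 0.001]
ft_force: [-6.0, 3.5, 20.2]
grip_width: 0.0164
grasp_force: 61.3
```

move_arm(
  gripper=0,
  motion=[
    {"x":0,"y":0,"z":-0.2,"yaw":0},
    {"x":0,"y":0,"z":-0.2,"yaw":0},
    {"x":0,"y":0,"z":-0.2,"yaw":0},
    {"x":0,"y":0,"z":-2,"yaw":0},
    {"x":0,"y":0,"z":-6,"yaw":0},
    {"x":0,"y":0,"z":-11,"yaw":0},
    {"x":0,"y":0,"z":-14,"yaw":0},
    {"x":-8,"y":2,"z":-14,"yaw":0},
    {"x":-8,"y":2,"z":-14,"yaw":0},
    {"x":-8,"y":2,"z":-14,"yaw":0},
  ],
)

```text
clock: 12.82
eef_pos: [0.4282, -0.3566, 0.1928]
tool_rot: [0.984, 0.176, -0.0, -0.001]
ft_force: [0.4, 0.2, -0.3]
grip_width: 0.0428
grasp_force: 0.0
```

```bash
python3 - <<'E'
from h import *
import json
np.set_printoptions(precision=4,suppress=True)
o=bot.get_obs();print(o["eef_pos"],o["grip_width"],o["ft_force"])
M=bot.camera_model("wrist");w=bot.camera("wrist");cv2.imwrite("pics/w4.png",w)
json.dump({k:np.array(v).tolist() for k,v in M.items() if k in("K","world_from_camera")},open("w4.json","w"))
print("pin hole px",proj("w",[.4975,-.3095,.094],M),proj("w",[.4975,-.3095,.034],M))
for n in("lock_pin","seat","drum"):
    for r in bot.cut_out("wrist",n)[:1]: print(n,round(r["score"],2),r["centre"],r["mask"].sum(),onz("w",r["centre"],.08,M))
E
```

```text
[ 0.4282 -0.3566  0.1928] 0.04276708595380905 [ 0.4332  0.156  -0.3202]
pin hole px [ 91.7735 228.8437] [ 91.4155 234.1699]
lock_pin 0.79 [91.6, 231.3] 600 [ 0.4978 -0.3102  0.08  ]
seat 0.69 [58.7, 104.3] 12330 [ 0.4866 -0.2102  0.08  ]
drum 0.89 [72.7, 140.7] 20862 [ 0.4865 -0.239   0.08  ]
```

View pics/w4.png

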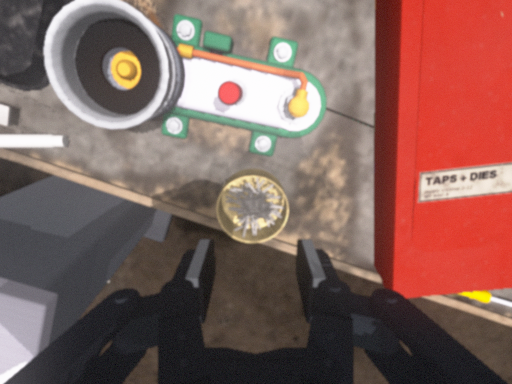

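```bash
python3 - <<'E'
from h import *
import json
np.set_printoptions(precision=4,suppress=True)
M=json.load(open("w4.json"))
t=np.linspace(0,2*np.pi,60)
w=cv2.imread("pics/w4.png")
for z in (.074,.08,.085): print("seat",onz("w",(69.5,124.5),z,M))
print("rim",onz("w",(65,110),.098,M))
for c,col in(((.4815,-.2195),(0,0,255)),((.4785,-.2195),(255,0,0))):
    for r,z in((.0455,.098),(.040,.098)):
        p=np.array([proj("w",[c[0]+r*np.cos(a),c[1]+r*np.sin(a),z],M)[::-1] for a in t]);cv2.polylines(w,[np.round(p*16).astype(int)],True,col,1,shift=4)
cv2.imwrite("pics/w4c.png",cv2.resize(w[0:150,20:220],None,fx=4,fy=4,interpolation=cv2.INTER_CUBIC))
E
```

```text
seat [ 0.4839 -0.2242  0.074 ]
seat [ 0.4844 -0.2266  0.08  ]
seat [ 0.4848 -0.2285  0.085 ]
rim [ 0.4853 -0.2232  0.098 ]
```

View pics/w4c.png

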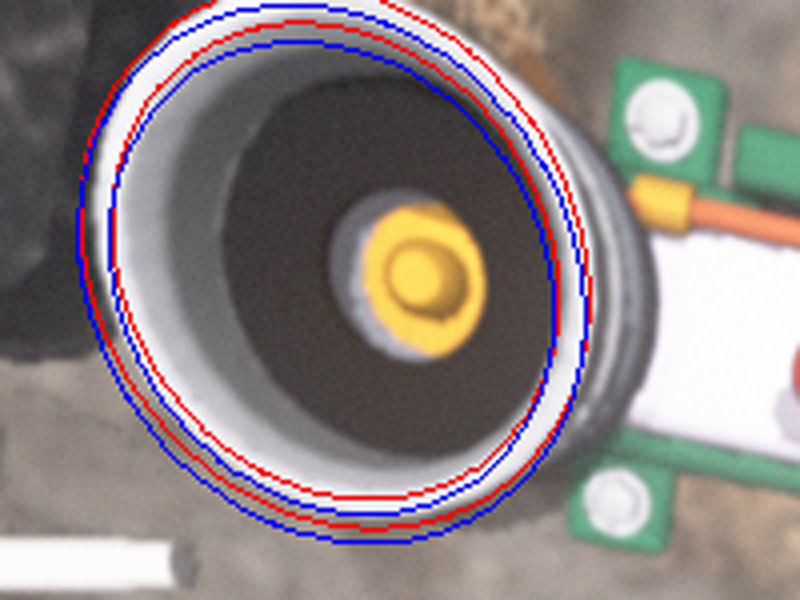

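move_arm(
  gripper=1,
  motion=[
    {"x":0,"y":0,"z":-5,"yaw":0},
    {"x":0,"y":0,"z":-10,"yaw":0},
    {"x":0,"y":0,"z":-14,"yaw":0},
    {"x":1.5,"y":-5,"z":-14,"yaw":0},
    {"x":3,"y":-10,"z":-14,"yaw":0},
    {"x":4.5,"y":-15,"z":-14,"yaw":0},
    {"x":6,"y":-20,"z":-14,"yaw":0},
    {"x":7.5,"y":-25,"z":-14,"yaw":0},
    {"x":9,"y":-30,"z":-14,"yaw":0},
    {"x":10.5,"y":-35,"z":-14,"yaw":0},
    {"x":12,"y":-40,"z":-14,"yaw":0},
    {"x":13.5,"y":-45,"z":-14,"yaw":0},
    {"x":15,"y":-50,"z":-14,"yaw":0},
    {"x":15.7,"y":-53.7,"z":-14,"yaw":0},
    {"x":15.7,"y":-53.7,"z":-14,"yaw":0},
    {"x":15.7,"y":-53.7,"z":-14,"yaw":0},
  ],
)

```text
clock: 15.02
eef_pos: [0.4006, 0.1732, 0.3332]
tool_rot: [0.981, 0.195, -0.003, -0.012]
ft_force: [-0.8, -0.0, 0.2]
grip_width: 0.0857
grasp_force: 0.0
```

```bash
python3 - <<'E'
from h import *
import json
np.set_printoptions(precision=4,suppress=True)
o=bot.get_obs();print(o["eef_pos"],o["grip_width"],o["ft_force"],o["joint_pos"])
M=bot.camera_model("wrist");w=bot.camera("wrist");cv2.imwrite("pics/w5.png",w)
hs=cv2.cvtColor(w,cv2.COLOR_BGR2HSV);m=(hs[...,0]>45)&(hs[...,0]<85)&(hs[...,1]>70)
m=m.astype(np.uint8);n,l,s,c=cv2.connectedComponentsWithStats(m);print([(a,b) for a,b in zip(s[1:],c[1:]) if a[4]>200])
for r in bot.cut_out("wrist","spray_can")[:1]: print(round(r["score"],2),r["centre"],r["mask"].sum(),onz("w",r["centre"],.225,M))
v=w.copy()
for a in np.linspace(0,6.28,60):
    p=proj("w",[.388+.031*np.cos(a),.201+.031*np.sin(a),.225],M)[::-1];cv2.circle(v,tuple(int(round(q)) for q in p),1,(0,0,255),-1)
cv2.imwrite("pics/w5v.png",v)
E
```

```text
[0.4006 0.1732 0.3332] 0.08571117508247252 [-0.8277 -0.0105  0.1785] [0.3917 0.092  0.0873 1.567  0.0237 3.1408]
[(array([ 187,  142,   72,   65, 1140], dtype=int32), array([231.3754, 162.3798]))]
0.86 [173.6, 227.6] 5140 [0.404  0.2032 0.225 ]
```

View pics/w5v.png

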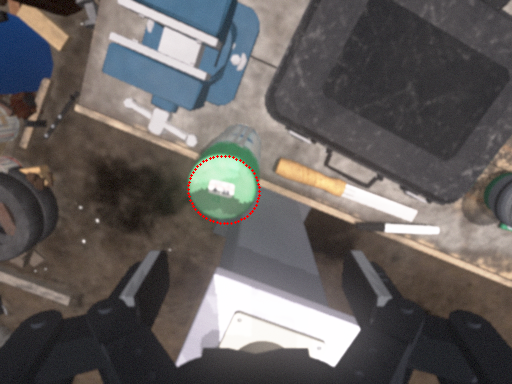

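move_arm(
  motion=[
    {"x":0,"y":0,"z":0,"yaw":-10},
    {"x":0,"y":0,"z":0,"yaw":-20},
    {"x":0,"y":0,"z":0,"yaw":-30},
    {"x":0,"y":0,"z":0,"yaw":-30},
    {"x":0,"y":0,"z":0,"yaw":-30},
  ],
)

```text
clock: 15.75
eef_pos: [0.4006, 0.1735, 0.3334]
tool_rot: [0.897, 0.441, 0.001, -0.012]
ft_force: [0.3, -0.5, -0.2]
grip_width: 0.0854
grasp_force: 0.0
```

```bash
cat >> h.py <<'E'
def to(p):
    from scipy.spatial.transform import Rotation as R
    o=bot.get_obs();m=R.from_quat(o["tool_rot"]).as_matrix();e=np.array(o["eef_pos"])
    print("tcp",e.round(4),"az",np.arctan2(m[1,0],m[0,0]).round(3),"shift cm",(100*m.T@(np.array(p)-e)).round(2),"j",np.round(o["joint_pos"],2),"F",np.round(o["ft_force"],1))
E
python3 - <<'E'
from h import *
to([.388,.201,.178])
M=bot.camera_model("wrist");w=bot.camera("wrist");cv2.imwrite("pics/w6.png",w)
hs=cv2.cvtColor(w,cv2.COLOR_BGR2HSV);m=(hs[...,0]>45)&(hs[...,0]<85)&(hs[...,1]>60)
ys,xs=np.where(m);print(ys.min(),ys.max(),xs.min(),xs.max())
P=np.array([proj("w",[.388+.031*np.cos(a),.201+.031*np.sin(a),z],M) for a in np.linspace(0,6.28,60) for z in (.18,.225)]);print(P.min(0),P.max(0))
E
```

```text
tcp [0.4006 0.1735 0.3334] az 0.914 shift cm [ 1.22 -2.35 15.61] j [0.39 0.09 0.09 1.57 0.02 2.62] F [ 0.3 -0.5 -0.2]
0 353 191 511
[132.8260998  190.55758375] [209.30024356 262.57085554]
```

move_arm(
  motion=[
    {"x":1.2,"y":-2.3,"z":0,"yaw":0},
    {"x":1.2,"y":-2.3,"z":3,"yaw":0},
    {"x":1.2,"y":-2.3,"z":6,"yaw":0},
    {"x":1.2,"y":-2.3,"z":6,"yaw":0},
    {"x":1.2,"y":-2.3,"z":6,"yaw":0},
  ],
)

```text
clock: 16.42
eef_pos: [0.3894, 0.199, 0.275]
tool_rot: [0.897, 0.442, 0.001, -0.012]
ft_force: [1.0, 0.5, -0.0]
grip_width: 0.0854
grasp_force: 0.0
```

```bash
python3 - <<'E'
from h import *
to([.388,.201,.178])
M=bot.camera_model("wrist");w=bot.camera("wrist");cv2.imwrite("pics/w6.png",w)
hs=cv2.cvtColor(w,cv2.COLOR_BGR2HSV);m=((hs[...,0]>45)&(hs[...,0]<85)&(hs[...,1]>60)).astype(np.uint8)
n,l,s,c=cv2.connectedComponentsWithStats(m);print([(a,b.round()) for a,b in zip(s[1:],c[1:]) if a[4]>200])
P=np.array([proj("w",[.388+.031*np.cos(a),.201+.031*np.sin(a),z],M) for a in np.linspace(0,6.28,60) for z in (.18,.225)]);print(P.min(0),P.max(0))
E
```

```text
tcp [0.3894 0.199  0.275 ] az 0.917 shift cm [-0.06 -0.04  9.71] j [ 0.46  0.1  -0.06  1.42  0.02  2.68] F [ 1.   0.5 -0. ]
[(array([ 209,  152,   87,   94, 2563], dtype=int32), array([248., 188.])), (array([242, 224,  50,  27, 306], dtype=int32), array([268., 242.]))]
[158.89240164 208.02107553] [256.38802647 298.12216664]
```

move_arm(
  motion=[
    {"x":0,"y":0,"z":2.5,"yaw":0},
    {"x":0,"y":0,"z":5,"yaw":0},
    {"x":0,"y":0,"z":7.5,"yaw":0},
    {"x":0,"y":0,"z":9,"yaw":0},
    {"x":0,"y":0,"z":9.7,"yaw":0},
    {"x":0,"y":0,"z":9.7,"yaw":0},
  ],
)

```text
clock: 17.23
eef_pos: [0.3885, 0.2012, 0.1776]
tool_rot: [0.897, 0.443, 0.001, -0.012]
ft_force: [0.8, -0.7, -0.5]
grip_width: 0.0856
grasp_force: 0.0
```

move_arm(
  gripper=-1,
  motion=[
    {"x":0,"y":0,"z":0,"yaw":0},
    {"x":0,"y":0,"z":0,"yaw":0},
    {"x":0,"y":0,"z":0,"yaw":0},
    {"x":0,"y":0,"z":0,"yaw":0},
  ],
)

```text
clock: 17.73
eef_pos: [0.3891, 0.2018, 0.1788]
tool_rot: [0.896, 0.443, 0.002, -0.012]
ft_force: [-0.5, 1.4, 6.0]
grip_width: 0.0601
grasp_force: 65.9
```

move_arm(
  motion=[
    {"x":0,"y":0,"z":-2,"yaw":0},
    {"x":0,"y":0,"z":-6,"yaw":0},
    {"x":0,"y":0,"z":-11,"yaw":0},
    {"x":0,"y":0,"z":-15,"yaw":0},
    {"x":-1.5,"y":1.8,"z":-15,"yaw":0},
    {"x":-4,"y":4.8,"z":-15,"yaw":0},
    {"x":-7,"y":8.4,"z":-15,"yaw":0},
    {"x":-10,"y":12,"z":-15,"yaw":0},
    {"x":-13,"y":15.5,"z":-15,"yaw":0},
    {"x":-16,"y":19,"z":-15,"yaw":0},
    {"x":-19,"y":22.6,"z":-15,"yaw":0},
    {"x":-22,"y":26.2,"z":-15,"yaw":0},
    {"x":-25,"y":29.8,"z":-15,"yaw":0},
    {"x":-27,"y":32.2,"z":-15,"yaw":0},
    {"x":-27.9,"y":33.2,"z":-15,"yaw":0},
    {"x":-27.9,"y":33.2,"z":-15,"yaw":0},
    {"x":-27.9,"y":33.2,"z":-15,"yaw":0},
  ],
)

```text
clock: 19.85
eef_pos: [0.4833, -0.2244, 0.3167]
tool_rot: [0.896, 0.443, 0.001, -0.013]
ft_force: [-0.2, -0.5, -3.8]
grip_width: 0.0599
grasp_force: 66.5
```

```bash
python3 - <<'E'
from h import *
to([.4835,-.221,.24])
np.set_printoptions(precision=4,suppress=True)
M=bot.camera_model("wrist");w=bot.camera("wrist");cv2.imwrite("pics/w7.png",w);t=bot.camera("top");s=bot.camera("scene")
# predicted outlines: rim (red), can foot (green)
def draw(img,cam,M,c,r,z,col):
    p=np.array([proj(cam,[c[0]+r*np.cos(a),c[1]+r*np.sin(a),z],M)[::-1] for a in np.linspace(0,6.28,60)]);cv2.polylines(img,[np.round(p*16).astype(int)],True,col,1,shift=4)
e=np.array(bot.get_obs()["eef_pos"]);ez=e[2]-.178;out=[]
for cam,img in(("top",t),("scene",s)):
    Mc=bot.camera_model(cam)
    draw(img,cam,Mc,(.483,-.221),.0455,.098,(0,0,255));draw(img,cam,Mc,e,.031,ez+.225,(255,0,255));draw(img,cam,Mc,e,.0325,ez,(255,0,0))
out=np.hstack([cv2.resize(t[150:270,260:390],(400,370),interpolation=cv2.INTER_CUBIC),cv2.resize(s[130:290,180:340],(370,370),interpolation=cv2.INTER_CUBIC)])
cv2.imwrite("pics/both.png",out)
E
```

```text
tcp [ 0.4833 -0.2244  0.3167] az 0.919 shift cm [ 0.19 -0.02  7.67] j [-0.44  0.31  0.31  1.6   0.02  1.78] F [-0.2 -0.5 -3.8]
```

View pics/both.png

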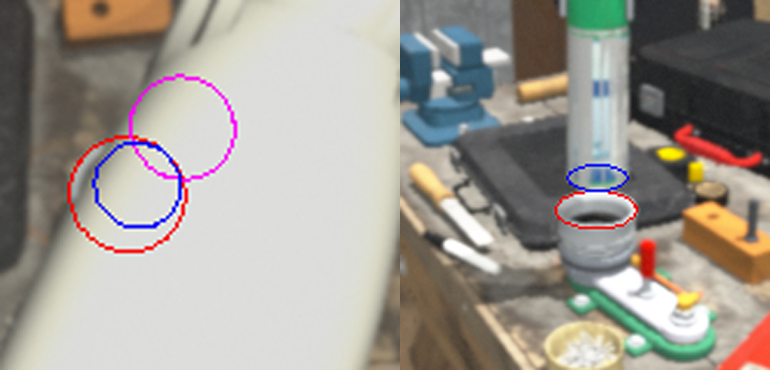

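move_arm(
  motion=[
    {"x":0.2,"y":0,"z":1,"yaw":0},
    {"x":0.2,"y":0,"z":2.2,"yaw":0},
    {"x":0.2,"y":0,"z":3.4,"yaw":0},
    {"x":0.2,"y":0,"z":4.4,"yaw":0},
    {"x":0.2,"y":0,"z":5.2,"yaw":0},
    {"x":0.2,"y":0,"z":5.7,"yaw":0},
    {"x":0.2,"y":0,"z":5.7,"yaw":0},
  ],
)

```text
clock: 20.88
eef_pos: [0.4841, -0.2226, 0.2593]
tool_rot: [0.897, 0.443, 0.0, -0.012]
ft_force: [0.5, -0.6, -3.6]
grip_width: 0.0597
grasp_force: 66.5
```

```bash
python3 -c "
from h import *
to([.483,-.221,.236])"
```

```text
tcp [ 0.4841 -0.2226  0.2593] az 0.917 shift cm [ 0.04 -0.13  2.34] j [-0.44  0.31  0.17  1.45  0.02  1.78] F [ 0.5 -0.6 -3.6]
```

move_arm(
  motion=[
    {"x":0,"y":0,"z":0.4,"yaw":0},
    {"x":0,"y":0,"z":0.8,"yaw":0},
    {"x":0,"y":-0.05,"z":1.2,"yaw":0},
    {"x":0,"y":-0.1,"z":1.6,"yaw":0},
    {"x":0,"y":-0.1,"z":1.6,"yaw":0},
  ],
)

```text
clock: 21.5
eef_pos: [0.484, -0.2222, 0.2458]
tool_rot: [0.897, 0.443, 0.002, -0.01]
ft_force: [-1.3, 0.2, 9.0]
grip_width: 0.0597
grasp_force: 68.0
```

move_arm(
  motion=[
    {"x":0,"y":0,"z":0.3,"yaw":0},
    {"x":0,"y":0,"z":0.6,"yaw":0},
    {"x":0,"y":0,"z":0.9,"yaw":0},
    {"x":0,"y":0,"z":0.9,"yaw":0},
    {"x":0,"y":0,"z":0.9,"yaw":0},
  ],
)

```text
clock: 22.12
eef_pos: [0.484, -0.222, 0.2386]
tool_rot: [0.897, 0.443, 0.002, -0.01]
ft_force: [-3.6, 1.5, 14.7]
grip_width: 0.0599
grasp_force: 68.6
```

move_arm(
  motion=[
    {"x":0,"y":0,"z":0.2,"yaw":0},
    {"x":0,"y":0,"z":0.4,"yaw":0},
    {"x":0,"y":0,"z":0.4,"yaw":0},
    {"x":0,"y":0,"z":0.4,"yaw":0},
  ],
)

```text
clock: 22.62
eef_pos: [0.484, -0.2218, 0.2384]
tool_rot: [0.897, 0.443, 0.004, -0.008]
ft_force: [-8.3, 3.0, 32.0]
grip_width: 0.0599
grasp_force: 70.1
```

move_arm(
  motion=[
    {"x":0,"y":0,"z":-0.15,"yaw":0},
    {"x":0,"y":0,"z":-0.15,"yaw":0},
    {"x":0,"y":0,"z":-0.15,"yaw":0},
    {"x":0,"y":0,"z":-0.15,"yaw":0},
    {"x":0,"y":0,"z":-0.15,"yaw":0},
    {"x":0,"y":0,"z":-0.15,"yaw":0},
  ],
)

```text
clock: 23.38
eef_pos: [0.484, -0.2219, 0.2385]
tool_rot: [0.897, 0.443, 0.003, -0.009]
ft_force: [-6.2, 1.8, 25.2]
grip_width: 0.0599
grasp_force: 69.5
```

```bash
python3 - <<'E'
from h import *
to([.483,-.221,.238])
s=bot.camera("scene")
for r in bot.cut_out("scene","lock_pin")[:1]: print(r["score"],r["centre"],proj("scene",[.4975,-.3095,.074]))
for r in bot.cut_out("scene","spray_can")[:1]:
    ys,xs=np.where(r["mask"]);print(ys.min(),ys.max(),xs.min(),xs.max(),proj("scene",[.483,-.221,.285]))
print(bot.job_done())
E
```

```text
tcp [ 0.484  -0.2219  0.2385] az 0.917 shift cm [ 0.01 -0.13  0.05] j [-0.44  0.31  0.12  1.39  0.02  1.78] F [-6.2  1.8 25.2]
0.74 [244.8, 289.7] [241.85635902 286.43445267]
149 231 252 277 [151.72784916 263.80374625]
the job is handed in; nothing more can be done
None
```

I handed the job in at about 23 s with the swing arm at its stop, the lock pin home, and the can still held down on the ring's stop with about 25 N; the judge's result was not reported back.

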